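# Refit the grinder's discharge chute

### The job

Refit the cleaned discharge chute on the front of the grinder: pick it up, slip its two keyholes over the two headed studs, press it gently back against the rubber seal and, keeping it pressed, slide it straight down behind the stud heads until it is fully home, then let go. Do not force it, the studs bend; and leave the catch tin, the jar and the cup standing where they are.

Things in the scene. Friction and masses are not known exactly. Their poses are not given: they have to be found in the camera images.
- chute_hood (a point): Discharge chute, loose, stainless sheet, about 0.35 kg, standing upright on its open lower end. This point is inside its box-like hood, half-way between the two flat parallel cheeks (44 mm apart over the outside: pinch these from above), 28 mm in front of the flange's back face, 80 mm above the foot, 18 mm below the flat roof. Axes: x from flange to hood front, y across the cheeks, z up.
- chute: The whole chute: flat back flange 3 mm thick and 102 mm tall, its upper 67 mm widened into ears, 104 mm over both; before it the hood, 44 mm wide, 62 mm deep from the flange's back, open below, 98 mm tall, upper front edge bevelled over the last 20 mm. Origin at its foot, on the flange's back face at mid-width. Same axes.
- chute_slots (a point): Same chute and axes: point on the flange's back face half-way between the two keyholes, 80 mm above the foot. Keyholes at y = +38 and -38 mm: a round opening 18 mm wide centred 20 mm below this point, and above it a slot 8 mm wide ending 3 mm above this point. A stud's centre is 20 mm below this point on entry, level with it when home.
- grinder: Grinder, fixed, 0.6 m tall: column from x = -0.13 to -0.345 m, 0.156 m wide, with a hopper; a round barrel 132 mm across (axis 0.2 m up, top 0.27 m) juts out of it to x = 0, ending in a front plate 125 mm round with studs, port and seal. Origin on the counter straight below grinder_port. Axes: x out of the front face, y level along it, z up.
- grinder_port (a point): Point on the front plate's face at its middle setting, half-way between the two studs, 0.22 m above the counter; axes of the grinder. The front plate, with its studs and seal, screws in and out of the barrel: it really sits anywhere up to 12 mm farther out or in along x, by the grind setting; this is not measured and must be felt. It does not move under the hand.
- stud_a (a point): Stud at y = +38 mm of grinder_port, at the root of its shank (middle setting: up to 12 mm off along x like the plate): shank 6 mm thick, 7 mm long, then a flat head 14 mm across, 3 mm thick. The other, alike, is at y = -38 mm. The flange slides down behind the heads only while its back is under 4 mm from the plate. Studs bend if all contact forces of chute on grinder add up to over 23 N.
- seal_face (a point): Centre of the outer face of the soft rubber seal (middle setting: up to 12 mm off along x), 54 mm across, 6 mm proud of the plate, round the port between the studs. It yields 1 mm per 1.5 N: pressing with 3 N gets the flange behind the heads, above 4.5 N it is on rigid steel. The rubber drags, so push the chute down as well, some 2 to 8 N, till the studs stop it dead when home.
- catch_tin: Bystander: open aluminium tin, 94 mm wide, 85 mm tall, standing on the counter below the grinder's front; origin at its foot.
- spice_jar: Bystander: amber jar, 72 mm wide, 120 mm tall, on the counter; origin at its foot.
- paper_cup: Bystander: paper-coloured cup, 76 mm wide, 100 mm tall, on the counter; origin at its foot.

How it is judged:
By the outcome, as a careful person would: the job done as asked, in the order asked, and still so for the second after the job is handed in, with the robot touching nothing.
It also fails if it takes over 61 s, if anything falls off the work surface, if the arm or the gripper's body presses on something with over 40 N, if the wrist force passes 120 N, or if a joint passes its speed limit or range.

### The arm

A 6-joint arm with a two-finger parallel gripper is mounted at the origin on the work surface. World frame = base frame: x ahead of the robot, y to its left, z up, the work surface at z = 0. Lengths are in m, angles in rad, forces in N, time in s.
With the tool pointing down it reaches from about 0.25 to 0.775 m from the base axis. Payload 4 kg.
Tool frame: the origin (TCP) lies at the centre of the arm's flange, where the gripper is bolted on; the fingertips stand 199 mm ahead of it and the grasp point (between the pads) lies 180 mm ahead of it (robot.tcp_to_tips is the z of the fingertips in the tool frame, in m); z points along the fingers, y is the line along which they close (so a half turn about z gives the same grasp; the last joint's range is limited). The gripper opens to 94 mm and grips with 3 to 60 N. Pads are 16 mm wide; open, the fingers measure 119 mm over their backs; the gripper's body (75 mm by 177 mm) begins 78 mm behind the grasp point.
Start: joints at [-1.21, 0.087, 1.371, -0, 1.684, -0.103], TCP at [0.246, -0.492, 0.405] pointing down, gripper open.
Joint ranges: [-3.1, 3.1], [-0.76, 2.03], [0.27, 2.55], [-1.08, 4.22], [0.17, 2.65], [-2.57, 2.57]. Speed limits (rad/s): [2.79, 2.79, 3.14, 3.14, 3.14, 3.14].

### API

Orientations are given as [roll, pitch, yaw] about the fixed x, y, z axes, in that order (R = Rz(yaw) Ry(pitch) Rx(roll)).
In Python, from bench import robot gives the robot as it stands.
- The arm moves only by the tool play_rows, never from a script. Its arguments are lists of equal length, an entry for each row: "translation": the shift along the tool's x, y, z scaled (see below), a list of three; "twist": the turn, a rotation vector about the tool's x, y, z scaled (see below), a list of three; "gripper": the opening, from -1 (shut) to 1 (fully open). A call has 1 to 8 rows; each row shifts and turns the commanded pose from where the row before left it, along the tool's axes as they then stand; what a row does not reach is not made up. The controller multiplies each number of a shift by 0.04 m and each number of a turn by 0.1 rad. A row lasts 1/10 s, in which the tool goes at most 50 mm and 8.59 degrees, less where a joint would pass 70% of its speed; a pose out of reach is approached as far as the arm can. A call with a number of a shift or a turn outside -1 to 1 is refused whole. A call with a gripper value outside its range is refused whole. The fingers move at their own pace and stop on an object; the grip force is fixed at half the most. Time passes only in rows, so rows that do not move let the fingers close. It gives the time, the measured TCP pose, the force, the opening and the grip force at its end, in the units of the state.
- robot.get_obs(): the state, without advancing time (a new reading comes with each control period).
- robot.snapshot(name): name is "scene" or "side" or "wrist"; returns the picture (480x640x3 uint8, red, green, blue); there is no depth.
- robot.camera_model(name): a dict with "camera_matrix" (3x3 intrinsics, pixels), "rvec" (rotation vector, rad) and "tvec" (3), from world to camera coordinates, as OpenCV has them. Camera axes: x right, y down, z forward; pixel columns grow to the right and rows downward; lengths in m; the calibration is good to about 2 mm. The wrist camera is an equidistant fisheye: a pixel r from the principal point sees the ray r / f radians off the axis. A picture is of the moment at which its call begins: read the wrist's pose just before it. camera_model takes no time and is no camera call; for the wrist camera it gives the pose at the moment of the call.
- robot.close_job(): hands the job in; it is judged then, once.
Trained networks look in the newest picture that a camera, given by its name, has taken for a name from the list of things; names that differ only in an ending like _2 or _b are one class to them, and where a whole thing is asked for, a point or a joint stands for the part that bears it (a point fixed in the world has none). Each returns a list of dicts, best first, with "score" (0 to 1); they miss things now and then, are a little off and sometimes report something else, mostly with a low value. They report only what shows in the picture. A call takes as long as a camera call.
- robot.recognise(name, camera): "centre" ([x, y, z] in m, in world coordinates, good to about 4 mm: the middle of the surface that is visible of it).
- robot.spot_point(name, camera): "centre" ([x, y, z] in m, in world coordinates, good to about 4 mm: a listed point, or the origin of a listed thing).
The state is a dict: "time": time; "joint_positions": joint angles; "qvel": joint speeds; "joint_torque": joint torques, N m; "tool_pos": TCP position; "ee_rot": TCP orientation; "wrist_force": force on the tool from outside, world axes, zero at the start; "wrist_torque": the same for the moment, N m; "width": finger opening in m; "finger_force": force on a finger pad.
Only numpy, scipy, OpenCV 4.12 (cv2) and the standard library are available. Lean on these libraries where they do the work, as an engineer would, in place of code of your own. Each camera call takes 0.05 s, during which the arm holds its last target. There are 200 camera calls.

## Working session

There is one attempt and no reset: what is moved stays moved. The work goes in short steps, Python scripts to look and compute and a tool call to move; the robot and the scene stay as the last step left them, time stands still between calls to the robot, and variables do not carry over. Pictures are saved under pics/ and viewed, at most 10 in all, crops included, and the job is handed in when it is done.

Besides the shell and the picture viewer there is one more tool, called after "Call:" as a command line: name --argument value ..., lists and objects as JSON in quotes. play_rows: Moves the arm, as the interface text tells. Its arguments: {"type":"object","properties":{"translation":{"type":"array","items":{"type":"array","items":{"type":"number","minimum":-1,"maximum":1}}},"twist":{"type":"array","items":{"type":"array","items":{"type":"number","minimum":-1,"maximum":1}}},"gripper":{"type":"array","items":{"type":"number"}}},"required":["translation","twist","gripper"]}

```bash
mkdir -p pics; ls; cat > h.py <<'E'
from bench import robot
import numpy as np, cv2
def snap(c,f=None):
    im=robot.snapshot(c)
    if f: cv2.imwrite('pics/'+f,im[:,:,::-1])
    return im
def px(c,P):
    m=robot.camera_model(c); r=cv2.Rodrigues(np.array(m['rvec'],float))[0]
    p=r@np.array(P)+np.array(m['tvec']).ravel(); k=np.array(m['camera_matrix'])@p; return (k[:2]/k[2]).round(0)
E
python3 - <<'E'
from h import *
o=robot.get_obs(); print(o['time'],o['tool_pos'],o['ee_rot'],o['wrist_force'],o['width'])
ims=[]
for c in ('scene','side'):
    ims.append(snap(c,c+'0.png'))
    for n in ('chute_hood','chute','chute_slots','grinder_port','stud_a','seal_face','grinder','catch_tin','spice_jar','paper_cup'):
        print(c,n,[(np.round(d['centre'],4).tolist(),round(d['score'],2)) for d in robot.spot_point(n,c)[:2]])
print(robot.get_obs()['time'])
E
```

```text
pics
0.0 [ 0.24598423 -0.49180445  0.40354697] [-3.13948972e+00 -1.92304231e-04  4.63786282e-01] [ 0.19584619 -0.04993426  0.62452414] 0.09377464947779567
scene chute_hood [([0.4324, 0.1869, 0.079], 0.91)]
scene chute [([0.4505, 0.1641, -0.0027], 0.86), ([0.4333, 0.1863, 0.0781], 0.28)]
scene chute_slots [([0.4531, 0.1655, 0.0817], 0.75), ([0.5335, -0.1567, -0.0008], 0.27)]
scene grinder_port [([0.543, -0.1755, 0.2181], 0.65)]
scene stud_a [([0.5093, -0.1859, 0.2184], 0.94)]
scene seal_face [([0.5435, -0.1716, 0.2192], 0.89)]
scene grinder []
scene catch_tin [([0.5348, -0.1569, -0.0009], 0.61)]
scene spice_jar [([0.7429, 0.1961, 0.0013], 0.84)]
scene paper_cup [([0.4179, 0.0125, 0.0025], 0.84), ([0.542, -0.1689, 0.22], 0.67)]
side chute_hood [([0.7415, 0.1951, -0.0], 0.22)]
side chute [([0.4544, 0.1642, -0.0022], 0.89)]
side chute_slots [([0.4546, 0.1637, 0.081], 0.65), ([0.4551, 0.1611, 0.003], 0.41)]
side grinder_port [([0.5462, -0.1787, 0.2174], 0.79), ([0.5339, -0.1589, -0.0021], 0.28)]
side stud_a [([0.5062, -0.191, 0.2238], 0.64)]
side seal_face [([0.544, -0.1729, 0.2189], 0.91), ([0.743, 0.1944, 0.0001], 0.6)]
side grinder []
side catch_tin [([0.5368, -0.1567, -0.0019], 0.97)]
side spice_jar [([0.7415, 0.1951, -0.0027], 0.87), ([0.4188, 0.0144, 0.0001], 0.57)]
side paper_cup [([0.4205, 0.0123, 0.0005], 0.97)]
1.1
```

View pics/scene0.png

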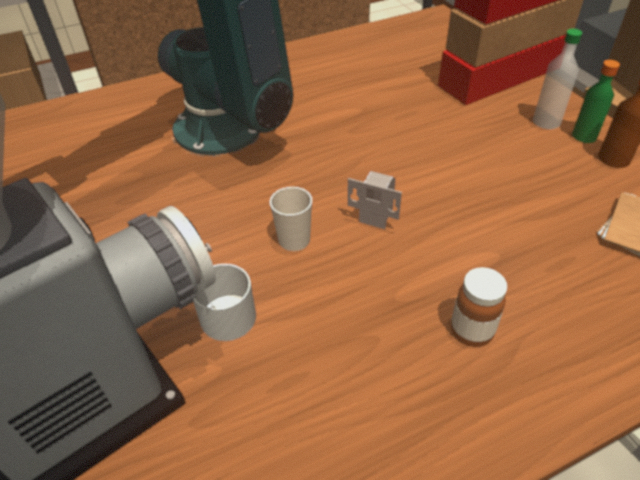

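View pics/side0.png

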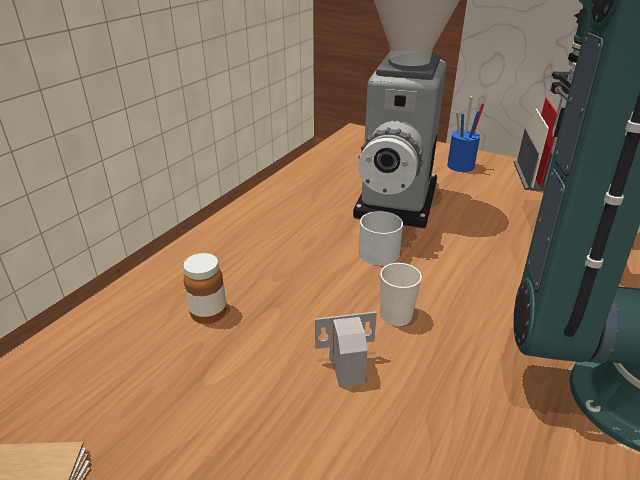

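The scene picture shows the chute at about (375,200), the cup at (292,218), the tin at (225,300) and the grinder front at about (190,255). The side picture shows the plate around (387,165), with the port at (387,160), and the chute at (347,345). The networks agree with both pictures. Next I'll check the wrist view and an enlarged crop of the plate.

```bash
python3 - <<'E'
from h import *
w=snap('wrist'); 
m=robot.camera_model('wrist'); r=cv2.Rodrigues(np.array(m['rvec'],float))[0]
print('campos',-r.T@np.array(m['tvec']).ravel(),'axis',r[2],'right',r[0],m['camera_matrix'])
s=cv2.imread('pics/side0.png')[125:205,345:435]; s=cv2.resize(s,None,fx=6,fy=6,interpolation=cv2.INTER_CUBIC)
w2=cv2.resize(w[:,:,::-1],(260,195))
out=np.zeros((600,800,3),np.uint8); out[:480,:540]=s; out[:195,540:]=w2
cv2.imwrite('pics/c1.png',out)
for c in('scene','side'):
  x=np.array([-.3,.95,0]);y=np.array([-.95,-.3,0])
  for n,P in dict(port=[.5445,-.1745,.22],a=np.array([.5445,-.1745,.22])+.038*y,b=np.array([.5445,-.1745,.22])-.038*y).items(): print(c,n,px(c,P))
E
```

```text
campos [ 0.31474381 -0.45710933  0.38514748] axis [-0.23605672 -0.11732549 -0.96463047] right [ 4.47190685e-01 -8.94438414e-01 -6.44750794e-04] [[371.64829954   0.         326.72377117]
 [  0.         371.64829954 238.03238055]
 [  0.           0.           1.        ]]
scene port [194. 232.]
scene a [179. 218.]
scene b [210. 246.]
side port [386. 161.]
side a [404. 163.]
side b [368. 160.]
```

View pics/c1.png

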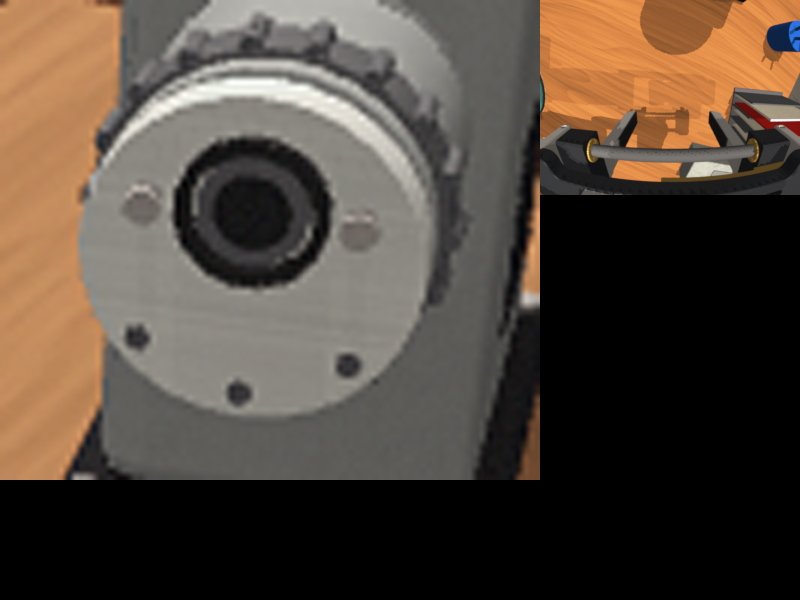

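The enlarged crop puts the stud heads at side-image pixels (368.7,159.2) and (404.8,163.7) and the seal at (387,160.3). That is within 1 px of the network points projected back. Before grasping I'll look at the plate from close up with the wrist camera tilted, to get its yaw and lateral position.

```bash
cat >> h.py <<'E'
from scipy.spatial.transform import Rotation as Ro
def down(yaw,tilt=0): # tilt>0: fingers swing toward tool -x
    return Ro.from_euler('xyz',[np.pi,0,yaw])*Ro.from_rotvec([0,-tilt,0])
def plan(p,R,N,grip,start=None,dec=2):
    o=robot.get_obs()
    if start is None: p0,R0=np.array(o['tool_pos']),Ro.from_euler('xyz',o['ee_rot'])
    else: p0,R0=start
    for c in range(0,N,8):
        T,W=[],[]
        for i in range(c,min(c+8,N)):
            t=(np.array(p)-p0)/(N-i); w=(R0.inv()*R).as_rotvec()/(N-i)
            tr=np.round(R0.inv().apply(t)/.04,dec); tw=np.round(w/.1,dec)
            assert abs(tr).max()<=1 and abs(tw).max()<=1,(tr,tw)
            T.append((tr+0).tolist());W.append((tw+0).tolist())
            p0=p0+R0.apply(tr*.04); R0=R0*Ro.from_rotvec(tw*.1)
        print('T',T,'\nW',W,'\nG',[grip]*len(T))
    print('end',p0.round(4),(R0.as_euler('xyz')).round(4))
    return p0,R0
E
python3 - <<'E'
from h import *
print(robot.get_obs()['time'])
s=plan([.40,-.25,.47],down(1.2),8,1)
plan([.496,-.021,.484],down(1.876,.52),8,1,s)
E
```

```text
1.15
T [[0.77, -0.46, -0.2], [0.81, -0.39, -0.2], [0.84, -0.31, -0.21], [0.86, -0.23, -0.2], [0.88, -0.16, -0.21], [0.89, -0.07, -0.2], [0.9, 0.01, -0.21], [0.89, 0.09, -0.2]] 
W [[0.0, 0.0, -0.92], [0.0, 0.0, -0.92], [0.0, 0.0, -0.92], [0.0, 0.0, -0.92], [0.0, 0.0, -0.92], [0.0, 0.0, -0.92], [0.0, 0.0, -0.92], [0.0, 0.0, -0.92]] 
G [1, 1, 1, 1, 1, 1, 1, 1]
end [ 0.3998 -0.2501  0.4699] [3.1416e+00 1.0000e-04 1.1998e+00]
T [[0.78, 0.02, -0.04], [0.77, 0.09, -0.09], [0.75, 0.15, -0.14], [0.72, 0.22, -0.18], [0.69, 0.28, -0.22], [0.65, 0.34, -0.25], [0.61, 0.39, -0.28], [0.56, 0.45, -0.31]] 
W [[-0.22, -0.62, -0.83], [-0.22, -0.63, -0.83], [-0.22, -0.62, -0.82], [-0.22, -0.63, -0.83], [-0.22, -0.62, -0.82], [-0.22, -0.63, -0.83], [-0.22, -0.62, -0.82], [-0.22, -0.63, -0.83]] 
G [1, 1, 1, 1, 1, 1, 1, 1]
end [ 0.4959 -0.0209  0.4838] [3.1412 0.5203 1.8762]
```

Call:
play_rows --translation '[[0.77,-0.46,-0.2],[0.81,-0.39,-0.2],[0.84,-0.31,-0.21],[0.86,-0.23,-0.2],[0.88,-0.16,-0.21],[0.89,-0.07,-0.2],[0.9,0.01,-0.21],[0.89,0.09,-0.2]]' --twist '[[0,0,-0.92],[0,0,-0.92],[0,0,-0.92],[0,0,-0.92],[0,0,-0.92],[0,0,-0.92],[0,0,-0.92],[0,0,-0.92]]' --gripper '[1,1,1,1,1,1,1,1]'

```text
time: 1.95
tool_pos: [0.4003, -0.2487, 0.4705]
ee_rot: [3.141, 0.0, 1.203]
wrist_force: [1.0, 0.1, 0.4]
width: 0.0939
finger_force: 0.0
```

Call:
play_rows --translation '[[0.78,0.02,-0.04],[0.77,0.09,-0.09],[0.75,0.15,-0.14],[0.72,0.22,-0.18],[0.69,0.28,-0.22],[0.65,0.34,-0.25],[0.61,0.39,-0.28],[0.56,0.45,-0.31]]' --twist '[[-0.22,-0.62,-0.83],[-0.22,-0.63,-0.83],[-0.22,-0.62,-0.82],[-0.22,-0.63,-0.83],[-0.22,-0.62,-0.82],[-0.22,-0.63,-0.83],[-0.22,-0.62,-0.82],[-0.22,-0.63,-0.83]]' --gripper '[1,1,1,1,1,1,1,1]'

```text
time: 2.75
tool_pos: [0.4961, -0.0195, 0.4841]
ee_rot: [3.142, 0.523, 1.88]
wrist_force: [0.5, -1.3, -0.5]
width: 0.0942
finger_force: 0.0
```

Call:
play_rows --translation '[[0,0,0],[0,0,0],[0,0,0]]' --twist '[[0,0,0],[0,0,0],[0,0,0]]' --gripper '[1,1,1]'

```text
time: 3.05
tool_pos: [0.4956, -0.0216, 0.4839]
ee_rot: [3.141, 0.52, 1.874]
wrist_force: [-0.2, -0.1, -0.6]
width: 0.0938
finger_force: 0.0
```

```bash
python3 - <<'E'
from h import *
o=robot.get_obs(); print(o['time'],o['tool_pos'],o['ee_rot'],abs(np.array(o['qvel'])).max())
m=robot.camera_model('wrist'); np.save('wm.npy',np.r_[np.ravel(m['rvec']),np.ravel(m['tvec']),np.ravel(m['camera_matrix'])])
snap('wrist','w1.png')
for n in ('grinder_port','stud_a','seal_face'): print(n,[(np.round(d['centre'],4).tolist(),round(d['score'],2)) for d in robot.spot_point(n,'wrist')[:2]])
E
```

```text
3.05 [ 0.49564433 -0.02161521  0.48389078] [3.14115134 0.52011294 1.87442285] 0.014831514557656711
grinder_port [([0.5436, -0.1762, 0.2214], 0.68)]
stud_a [([0.5131, -0.1875, 0.2157], 0.65)]
seal_face [([0.5437, -0.1697, 0.2194], 0.94)]
```

View pics/w1.png

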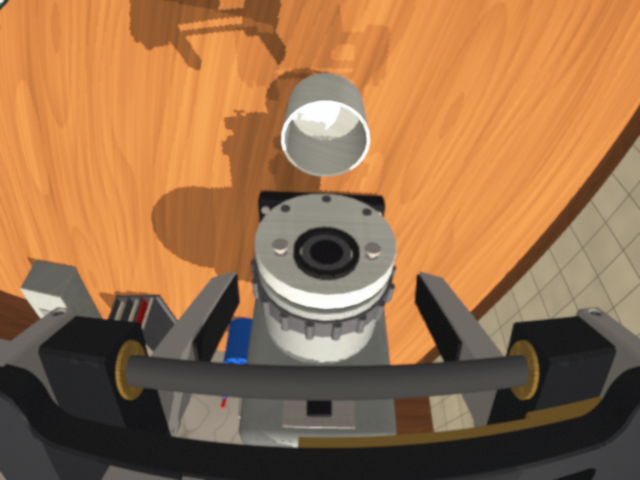

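The wrist view shows the plate upside-down in the image. The stud heads are near (280,247) and (372,250) and the seal is around (327,253). I'll enlarge it to read sub-pixel positions.

```bash
python3 - <<'E'
import cv2
s=cv2.imread('pics/w1.png')[190:305,248:404]; cv2.imwrite('pics/c2.png',cv2.resize(s,None,fx=5,fy=5,interpolation=cv2.INTER_CUBIC))
E
```

```text
(no output)
```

View pics/c2.png

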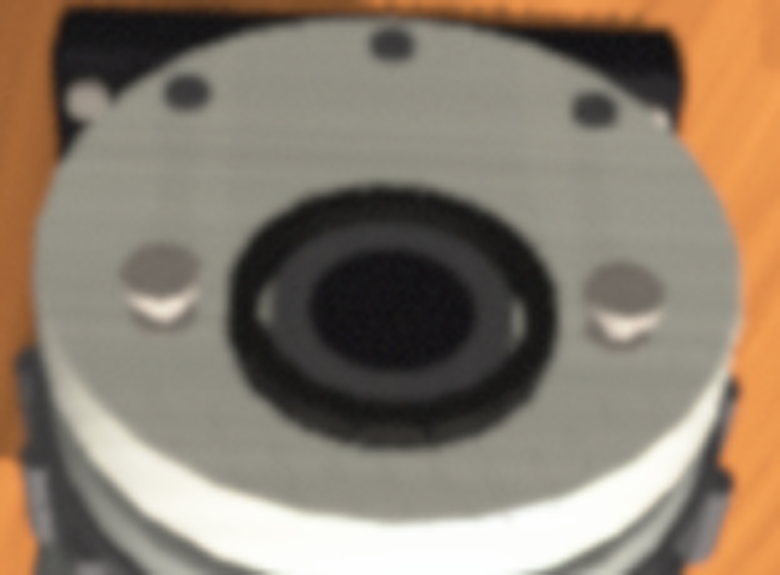

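```bash
python3 - <<'E'
from h import *
from scipy.optimize import least_squares
w=np.load('wm.npy'); rw=cv2.Rodrigues(w[:3])[0]; tw=w[3:6]; K=w[6:].reshape(3,3)
def pw(P):
    p=rw@P+tw; rr=np.hypot(p[0],p[1]); th=np.arctan2(rr,p[2]); return K[:2,2]+K[0,0]*th*p[:2]/rr
m=robot.camera_model('side'); rs=cv2.Rodrigues(np.array(m['rvec'],float))[0]; ts=np.ravel(m['tvec']); Ks=np.array(m['camera_matrix'])
def ps(P): p=Ks@(rs@P+ts); return p[:2]/p[2]
def pt(q,l): # q: X,Y,Z,yaw
    n=np.array([np.cos(q[3]),np.sin(q[3]),0]); y=np.array([-n[1],n[0],0]); return q[:3]+l[0]*n+l[1]*y+np.array([0,0,l[2]])
cw=lambda u,v:np.array([248+(u+.5)/5-.5,190+(v+.5)/5-.5])
hw=[cw(161,270),cw(626,290)]; hs=[np.array([345+(142+.5)/6-.5,125+(206.5)/6-.5]),np.array([345+(359.5)/6-.5,125+(232.5)/6-.5])]
a,b=[.010,.038,0],[.010,-.038,0]
ring=[ [0,.0625*np.cos(t),-.02+.0625*np.sin(t)] for t in np.linspace(0,2*np.pi,120)]
def ext(q):
    E=np.array([pw(pt(q,l)) for l in ring]); return E[:,0].min(),E[:,0].max(),E[:,1].min(),E[:,1].max()
exo=[cw(37,0)[0],cw(741,0)[0],cw(0,15)[1],cw(0,521)[1]]
q0=[.5445,-.1745,.22,1.876]
for name,f in {
 'wrist z fixed':lambda q:np.r_[pw(pt(q,a))-hw[0],pw(pt(q,b))-hw[1],(q[2]-.22)*1e4],
 'wrist':lambda q:np.r_[pw(pt(q,a))-hw[0],pw(pt(q,b))-hw[1],(q[2]-.22)*300],
 'wrist+rim':lambda q:np.r_[pw(pt(q,a))-hw[0],pw(pt(q,b))-hw[1],.5*(np.array(ext(q))-exo),(q[2]-.22)*300],
 'side':lambda q:np.r_[ps(pt(q,b))-hs[0],ps(pt(q,a))-hs[1],(q[2]-.22)*1e4],
 'both':lambda q:np.r_[pw(pt(q,a))-hw[0],pw(pt(q,b))-hw[1],ps(pt(q,b))-hs[0],ps(pt(q,a))-hs[1],(q[2]-.22)*300]}.items():
    r=least_squares(f,q0); q=r.x; n=np.array([np.cos(q[3]),np.sin(q[3])]); d=q[:2]-[.5445,-.1745]
    print(name,q.round(4),'yawdeg',np.degrees(q[3]).round(2),'lat',(1e3*(d@[-n[1],n[0]])).round(2),'res',r.fun.round(2))
E
```

```text
wrist z fixed [ 0.5464 -0.1848  0.22    1.8123] yawdeg 103.84 lat 0.65 res [ 0.05 -0.   -0.05 -0.01  0.  ]
wrist [ 0.5463 -0.1847  0.2201  1.8123] yawdeg 103.83 lat 0.66 res [ 0.02 -0.   -0.02 -0.    0.03]
wrist+rim [ 0.5467 -0.1857  0.219   1.8127] yawdeg 103.86 lat 0.58 res [ 0.28 -0.1  -0.24 -0.15 -0.47  0.37 -0.02  0.59 -0.31]
side [ 0.5472 -0.1862  0.22    1.8225] yawdeg 104.42 lat 0.29 res [-0.04 -0.02  0.04  0.01 -0.  ]
both [ 0.5462 -0.1843  0.2206  1.8126] yawdeg 103.86 lat 0.67 res [-0.05  0.06  0.09  0.04 -0.01  0.08  0.07  0.27  0.17]
```

The wrist and side fits agree: the actual plate centre is at (0.5464, -0.185) and its yaw is 1.8135 rad (103.9°). Next I'll hover above the chute.

```bash
python3 - <<'E'
from h import *
plan([.4330,.1865,.375],down(2.32),8,1)
E
```

```text
T [[0.76, 0.01, -0.04], [0.76, 0.05, 0.01], [0.75, 0.09, 0.05], [0.74, 0.13, 0.11], [0.73, 0.17, 0.15], [0.7, 0.2, 0.2], [0.68, 0.24, 0.25], [0.65, 0.27, 0.3]] 
W [[-0.14, 0.64, -0.54], [-0.14, 0.64, -0.55], [-0.15, 0.64, -0.55], [-0.14, 0.64, -0.54], [-0.15, 0.64, -0.55], [-0.14, 0.64, -0.54], [-0.15, 0.64, -0.55], [-0.14, 0.64, -0.54]] 
G [1, 1, 1, 1, 1, 1, 1, 1]
end [0.433  0.1865 0.375 ] [-3.1413e+00 -4.0000e-04  2.3199e+00]
```

Call:
play_rows --translation '[[0.76,0.01,-0.04],[0.76,0.05,0.01],[0.75,0.09,0.05],[0.74,0.13,0.11],[0.73,0.17,0.15],[0.7,0.2,0.2],[0.68,0.24,0.25],[0.65,0.27,0.3]]' --twist '[[-0.14,0.64,-0.54],[-0.14,0.64,-0.55],[-0.15,0.64,-0.55],[-0.14,0.64,-0.54],[-0.15,0.64,-0.55],[-0.14,0.64,-0.54],[-0.15,0.64,-0.55],[-0.14,0.64,-0.54]]' --gripper '[1,1,1,1,1,1,1,1]'

```text
time: 4.05
tool_pos: [0.4325, 0.1877, 0.3746]
ee_rot: [3.141, -0.003, 2.323]
wrist_force: [-0.2, 0.2, 0.6]
width: 0.0941
finger_force: 0.0
```

Call:
play_rows --translation '[[0,0,0],[0,0,0],[0,0,0]]' --twist '[[0,0,0],[0,0,0],[0,0,0]]' --gripper '[1,1,1]'

```text
time: 4.35
tool_pos: [0.4332, 0.1866, 0.3756]
ee_rot: [3.141, 0.001, 2.32]
wrist_force: [-1.0, 0.7, 0.6]
width: 0.0941
finger_force: 0.0
```

```bash
python3 - <<'E'
from h import *
o=robot.get_obs(); print(o['time'],o['tool_pos'],o['ee_rot'])
m=robot.camera_model('wrist'); np.save('wm2.npy',np.r_[np.ravel(m['rvec']),np.ravel(m['tvec']),np.ravel(m['camera_matrix'])])
im=snap('wrist','w2.png')
for n in ('chute_hood','chute_slots'): print(n,[(np.round(d['centre'],4).tolist(),round(d['score'],2)) for d in robot.spot_point(n,'wrist')[:2]])
cv2.imwrite('pics/c3.png',cv2.resize(im[180:400,180:460,::-1],None,fx=2.7,fy=2.7,interpolation=cv2.INTER_CUBIC))
E
```

```text
4.35 [0.43319045 0.18663441 0.37562149] [3.14126619e+00 1.26781593e-03 2.32048347e+00]
chute_hood [([0.4325, 0.1853, 0.0772], 0.92)]
chute_slots [([0.4548, 0.1651, 0.0811], 0.71)]
```

View pics/c3.png

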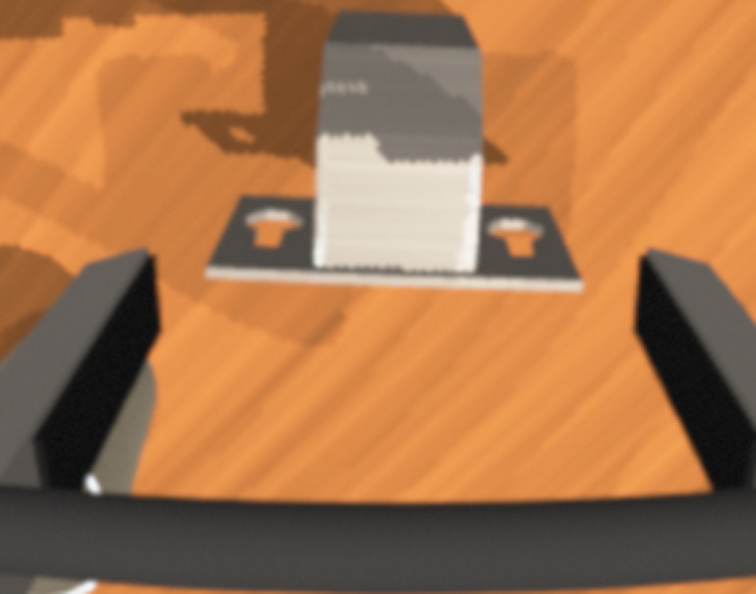

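The crop shows the ends of the flange's top back edge at crop (206,277) and (582,290), with the hood centred between the fingers. I'll intersect those rays with z = 0.102.

```bash
python3 - <<'E'
from h import *
w=np.load('wm2.npy'); r=cv2.Rodrigues(w[:3])[0]; t=w[3:6]; K=w[6:].reshape(3,3); C=-r.T@t
def hit(u,v,z):
    d=(np.array([180+(u+.5)/2.7-.5,180+(v+.5)/2.7-.5])-K[:2,2]); rr=np.hypot(*d); th=rr/K[0,0]
    ray=r.T@np.r_[np.sin(th)*d/rr,np.cos(th)]; return C+ray*(z-C[2])/ray[2]
L,R=hit(206,277,.102),hit(582,290,.102); 
print(L,R,np.linalg.norm(R-L)); e=(L-R)[:2]; yaw=np.arctan2(-e[0],e[1]); print('yaw',yaw)
mid=(L+R)/2; n=np.array([np.cos(yaw),np.sin(yaw)]); h=mid[:2]+.028*n; print('mid',mid,'hood',h)
# roof corners check at z .098
a,b=hit(318,266,.098),hit(478,271,.098); print('roof back',np.linalg.norm(a-b),(a+b)/2)
s=plan([h[0],h[1],.262],down(yaw),6,1)
E
```

```text
[0.41332759 0.13146759 0.102     ] [0.49211017 0.19946766 0.102     ] 0.10407067140726538
yaw 2.2828670951431933
mid [0.45271888 0.16546763 0.102     ] hood [0.4344236  0.18666392]
roof back 0.044283072575642124 [0.45127863 0.16851094 0.098     ]
T [[0.0, 0.0, 0.47], [0.0, 0.0, 0.47], [-0.01, 0.01, 0.47], [0.0, 0.0, 0.48], [-0.01, 0.01, 0.47], [0.0, 0.0, 0.48]] 
W [[0.0, 0.0, 0.06], [0.0, 0.0, 0.06], [0.0, 0.0, 0.06], [0.0, 0.0, 0.07], [0.0, 0.0, 0.06], [0.01, 0.01, 0.07]] 
G [1, 1, 1, 1, 1, 1]
end [0.4343 0.1867 0.262 ] [-3.1412e+00 -4.0000e-04  2.2826e+00]
```

Call:
play_rows --translation '[[0,0,0.47],[0,0,0.47],[-0.01,0.01,0.47],[0,0,0.48],[-0.01,0.01,0.47],[0,0,0.48],[0,0,0.03],[0,0,0]]' --twist '[[0,0,0.06],[0,0,0.06],[0,0,0.06],[0,0,0.07],[0,0,0.06],[0,0,0.07],[0,0,0],[0,0,0]]' --gripper '[1,1,1,1,1,1,1,1]'

```text
time: 5.3
tool_pos: [0.434, 0.1871, 0.2602]
ee_rot: [-3.141, -0.0, 2.284]
wrist_force: [-0.4, 0.4, 0.7]
width: 0.0942
finger_force: 0.0
```

Call:
play_rows --translation '[[0,0,0],[0,0,0],[0,0,0],[0,0,0],[0,0,0],[0,0,0],[0,0,0],[0,0,0]]' --twist '[[0,0,0],[0,0,0],[0,0,0],[0,0,0],[0,0,0],[0,0,0],[0,0,0],[0,0,0]]' --gripper '[-1,-1,-1,-1,-1,-1,-1,-1]'

```text
time: 6.1
tool_pos: [0.4338, 0.1874, 0.26]
ee_rot: [-3.141, -0.0, 2.284]
wrist_force: [-1.1, 0.5, 0.8]
width: 0.0439
finger_force: 30.0
```

The chute is gripped: width 43.9 mm, flange back 28.7 mm behind the tool axis. Next I'll lift it and carry it to a 40 mm stand-off at entry height.

```bash
python3 - <<'E'
from h import *
P=np.array([.5464,-.1850]);yaw=1.8135;n=np.array([np.cos(yaw),np.sin(yaw)])
s=plan([.4339,.1872,.42],down(2.2835),5,-1)
t=P+.0687*n; print(t)
plan([*t,.42],down(yaw),11,-1,s)
E
```

```text
T [[0.0, 0.0, -0.8], [0.0, 0.0, -0.8], [0.0, 0.0, -0.8], [0.0, 0.0, -0.8], [0.0, 0.0, -0.8]] 
W [[0.0, 0.0, 0.0], [0.0, 0.0, 0.0], [0.0, 0.0, 0.0], [0.0, 0.0, 0.0], [-0.01, 0.0, 0.01]] 
G [-1, -1, -1, -1, -1]
end [0.4339 0.1874 0.42  ] [ 3.1414e+00 -5.0000e-04  2.2832e+00]
[ 0.52988947 -0.11831348]
T [[-0.67, -0.29, 0.0], [-0.68, -0.26, 0.0], [-0.69, -0.23, 0.0], [-0.7, -0.2, 0.0], [-0.71, -0.17, 0.0], [-0.71, -0.14, 0.0], [-0.72, -0.11, 0.0], [-0.72, -0.08, 0.0]] 
W [[0.0, 0.0, 0.43], [0.0, 0.0, 0.43], [0.0, 0.0, 0.43], [0.0, 0.0, 0.43], [0.0, 0.0, 0.43], [0.0, 0.0, 0.42], [0.0, 0.0, 0.43], [0.0, 0.0, 0.42]] 
G [-1, -1, -1, -1, -1, -1, -1, -1]
T [[-0.73, -0.05, 0.0], [-0.73, -0.02, 0.0], [-0.73, 0.02, 0.0]] 
W [[0.0, 0.0, 0.43], [0.0, 0.0, 0.42], [0.0, 0.0, 0.43]] 
G [-1, -1, -1]
end [ 0.5299 -0.1184  0.4199] [-3.1415e+00 -5.0000e-04  1.8132e+00]
```

Call:
play_rows --translation '[[0,0,-0.4],[0,0,-0.8],[0,0,-0.8],[0,0,-0.8],[0,0,-0.8],[0,0,-0.4]]' --twist '[[0,0,0],[0,0,0],[0,0,0],[0,0,0],[0,0,0],[0,0,0]]' --gripper '[-1,-1,-1,-1,-1,-1]'

```text
time: 6.7
tool_pos: [0.434, 0.1875, 0.4222]
ee_rot: [3.14, 0.001, 2.284]
wrist_force: [0.8, 0.1, -3.3]
width: 0.0438
finger_force: 30.0
```

Call:
play_rows --translation '[[-0.67,-0.29,0],[-0.68,-0.26,0],[-0.69,-0.23,0],[-0.7,-0.2,0],[-0.71,-0.17,0],[-0.71,-0.14,0],[-0.72,-0.11,0],[-0.72,-0.08,0]]' --twist '[[0,0,0.43],[0,0,0.43],[0,0,0.43],[0,0,0.43],[0,0,0.43],[0,0,0.42],[0,0,0.43],[0,0,0.42]]' --gripper '[-1,-1,-1,-1,-1,-1,-1,-1]'

```text
time: 7.5
tool_pos: [0.5039, -0.0358, 0.4184]
ee_rot: [-3.138, -0.002, 1.94]
wrist_force: [-0.1, -0.2, -4.5]
width: 0.0435
finger_force: 30.0
```

Call:
play_rows --translation '[[-0.73,-0.05,0],[-0.73,-0.02,0],[-0.43,0.02,0],[-0.2,0,0],[-0.1,0,0],[0,0,0],[0,0,0],[0,0,0]]' --twist '[[0,0,0.43],[0,0,0.42],[0,0,0.43],[0,0,0],[0,0,0],[0,0,0],[0,0,0],[0,0,0]]' --gripper '[-1,-1,-1,-1,-1,-1,-1,-1]'

```text
time: 8.3
tool_pos: [0.5296, -0.1175, 0.4202]
ee_rot: [-3.141, -0.0, 1.816]
wrist_force: [0.4, -0.5, -3.2]
width: 0.044
finger_force: 30.0
```

```bash
python3 - <<'E'
from h import *
o=robot.get_obs(); print(o['time'],o['tool_pos'],o['ee_rot'],o['wrist_force'],o['width'])
im=snap('side','s2.png'); 
cv2.imwrite('pics/c4.png',cv2.resize(im[120:220,335:455,::-1],None,fx=6,fy=6,interpolation=cv2.INTER_CUBIC))
n=np.array([np.cos(1.8135),np.sin(1.8135),0]);y=np.array([-n[1],n[0],0])
B=np.array(o['tool_pos'])-.0287*n
for k,(l,z) in dict(earTL=(-.052,-.158),earTR=(.052,-.158),holeL=(-.038,-.2),holeR=(.038,-.2)).items():
    p=px('side',B+l*y+[0,0,z]+(.003*n)); print(k,p,((p-[335,120]+.5)*6-.5))
E
```

```text
8.3 [ 0.52956457 -0.11747285  0.42018731] [-3.14119367e+00 -3.24360100e-04  1.81569753e+00] [ 0.40025715 -0.53693338 -3.20348141] 0.0440116156273963
earTL [359. 146.] [146.5 158.5]
earTR [411. 152.] [458.5 194.5]
holeL [365. 166.] [182.5 278.5]
holeR [402. 171.] [404.5 308.5]
```

View pics/c4.png

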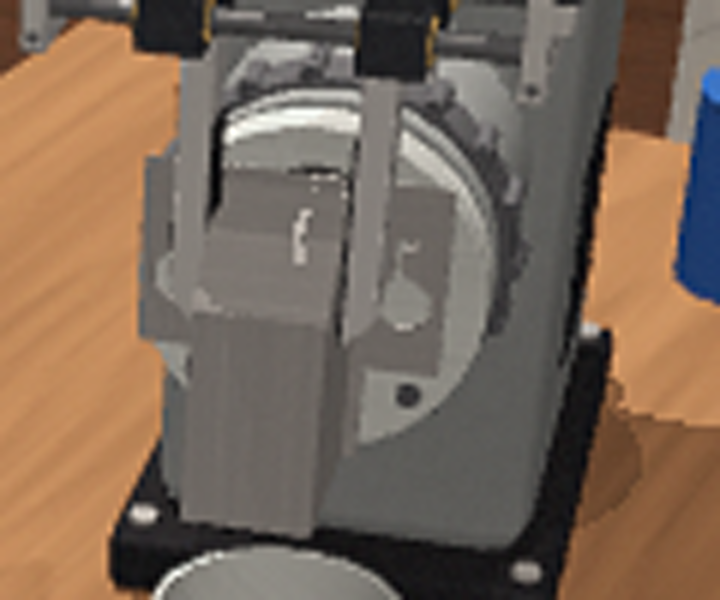

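The side crop shows the right ear's top corner at (457,195), predicted (458,194), and the left corner at (148,156), predicted (146,158). The lateral fit is within about 1 mm and the entry height is right, so I'll advance and feel for the seal.

Call:
play_rows --translation '[[-0.15,0,0],[-0.2,0,0],[-0.15,0,0],[-0.1,0,0],[-0.07,0,0],[0,0,0],[0,0,0],[0,0,0]]' --twist '[[0,0,0.02],[0,0,0],[0,0,0],[0,0,0],[0,0,0],[0,0,0],[0,0,0],[0,0,0]]' --gripper '[-1,-1,-1,-1,-1,-1,-1,-1]'

```text
time: 9.15
tool_pos: [0.5361, -0.1443, 0.42]
ee_rot: [-3.141, -0.0, 1.812]
wrist_force: [-0.5, -0.3, -4.0]
width: 0.0444
finger_force: 30.0
```

Call:
play_rows --translation '[[0,0,0]]' --twist '[[0,0,0]]' --gripper '[-1]'

```text
time: 9.25
tool_pos: [0.5361, -0.1442, 0.42]
ee_rot: [-3.141, -0.0, 1.812]
wrist_force: [-0.1, -0.1, -3.9]
width: 0.0437
finger_force: 30.0
```

Call:
play_rows --translation '[[0,0,0]]' --twist '[[0,0,0]]' --gripper '[-1]'

```text
time: 9.35
tool_pos: [0.5361, -0.1443, 0.42]
ee_rot: [-3.141, -0.0, 1.812]
wrist_force: [0.6, 0.2, -3.8]
width: 0.0442
finger_force: 30.0
```

Call:
play_rows --translation '[[-0.05,0,0],[0,0,0]]' --twist '[[0,0,0],[0,0,0]]' --gripper '[-1,-1]'

```text
time: 9.55
tool_pos: [0.5366, -0.1465, 0.42]
ee_rot: [-3.141, 0.0, 1.812]
wrist_force: [0.4, 0.5, -4.0]
width: 0.0439
finger_force: 30.0
```

Call:
play_rows --translation '[[-0.05,0,0],[0,0,0]]' --twist '[[0,0,0],[0,0,0]]' --gripper '[-1,-1]'

```text
time: 9.75
tool_pos: [0.5371, -0.1485, 0.4199]
ee_rot: [-3.141, -0.0, 1.812]
wrist_force: [0.2, -0.8, -5.2]
width: 0.0434
finger_force: 30.0
```

Call:
play_rows --translation '[[-0.025,0,0],[0,0,0]]' --twist '[[0,0,0],[0,0,0]]' --gripper '[-1,-1]'

```text
time: 9.95
tool_pos: [0.5373, -0.1494, 0.4199]
ee_rot: [-3.141, -0.0, 1.812]
wrist_force: [0.5, -0.9, -4.2]
width: 0.0442
finger_force: 30.0
```

Call:
play_rows --translation '[[-0.025,0,0],[0,0,0]]' --twist '[[0,0,0],[0,0,0]]' --gripper '[-1,-1]'

```text
time: 10.15
tool_pos: [0.5376, -0.1504, 0.4199]
ee_rot: [-3.141, -0.0, 1.812]
wrist_force: [-1.0, 0.6, -4.4]
width: 0.044
finger_force: 30.0
```

Call:
play_rows --translation '[[0,0,0]]' --twist '[[0,0,0]]' --gripper '[-1]'

```text
time: 10.25
tool_pos: [0.5376, -0.1503, 0.4199]
ee_rot: [-3.141, -0.0, 1.812]
wrist_force: [0.1, -0.6, -3.8]
width: 0.0434
finger_force: 30.0
```

Call:
play_rows --translation '[[-0.025,0,0],[0,0,0]]' --twist '[[0,0,0],[0,0,0]]' --gripper '[-1,-1]'

```text
time: 10.45
tool_pos: [0.5378, -0.1512, 0.42]
ee_rot: [-3.141, -0.001, 1.812]
wrist_force: [0.1, 0.6, -3.9]
width: 0.0439
finger_force: 30.0
```

Call:
play_rows --translation '[[-0.025,0,0],[0,0,0]]' --twist '[[0,0,0],[0,0,0]]' --gripper '[-1,-1]'

```text
time: 10.65
tool_pos: [0.538, -0.152, 0.42]
ee_rot: [-3.141, -0.001, 1.812]
wrist_force: [-0.2, 1.5, -3.2]
width: 0.0438
finger_force: 30.0
```

Call:
play_rows --translation '[[0,0,0]]' --twist '[[0,0,0]]' --gripper '[-1]'

```text
time: 10.75
tool_pos: [0.538, -0.152, 0.42]
ee_rot: [-3.141, -0.001, 1.812]
wrist_force: [-0.6, 1.2, -3.5]
width: 0.0438
finger_force: 30.0
```

Call:
play_rows --translation '[[0,0,0]]' --twist '[[0,0,0]]' --gripper '[-1]'

```text
time: 10.85
tool_pos: [0.538, -0.152, 0.4199]
ee_rot: [-3.141, -0.001, 1.812]
wrist_force: [0.0, 1.8, -2.7]
width: 0.0437
finger_force: 30.0
```

Call:
play_rows --translation '[[-0.025,0,0],[0,0,0]]' --twist '[[0,0,0],[0,0,0]]' --gripper '[-1,-1]'

```text
time: 11.05
tool_pos: [0.5382, -0.1529, 0.42]
ee_rot: [-3.141, -0.001, 1.813]
wrist_force: [-1.5, 2.1, -3.2]
width: 0.0439
finger_force: 30.0
```

Call:
play_rows --translation '[[-0.02,0,0],[0,0,0]]' --twist '[[0,0,0],[0,0,0]]' --gripper '[-1,-1]'

```text
time: 11.25
tool_pos: [0.5384, -0.1537, 0.42]
ee_rot: [-3.141, -0.001, 1.813]
wrist_force: [-1.3, 3.6, -2.2]
width: 0.0441
finger_force: 30.0
```

Call:
play_rows --translation '[[0,0,0]]' --twist '[[0,0,0]]' --gripper '[-1]'

```text
time: 11.35
tool_pos: [0.5384, -0.1536, 0.42]
ee_rot: [-3.141, -0.001, 1.813]
wrist_force: [-2.1, 4.8, -2.2]
width: 0.0439
finger_force: 30.0
```

Call:
play_rows --translation '[[0,0,0]]' --twist '[[0,0,0]]' --gripper '[-1]'

```text
time: 11.45
tool_pos: [0.5384, -0.1537, 0.42]
ee_rot: [-3.141, -0.001, 1.813]
wrist_force: [-1.5, 4.1, -1.9]
width: 0.0437
finger_force: 30.0
```

Call:
play_rows --translation '[[0,0,0]]' --twist '[[0,0,0]]' --gripper '[-1]'

```text
time: 11.55
tool_pos: [0.5384, -0.1537, 0.42]
ee_rot: [-3.141, -0.001, 1.813]
wrist_force: [-1.4, 4.9, -2.1]
width: 0.0439
finger_force: 30.0
```

Pressed at about 4.5 N, with the flange about 3.5 mm from the plate. I'll start sliding down in small steps.

Call:
play_rows --translation '[[0,0,0.05],[0,0,0]]' --twist '[[0,0,0],[0,0,0]]' --gripper '[-1,-1]'

```text
time: 11.75
tool_pos: [0.5385, -0.1536, 0.4181]
ee_rot: [-3.141, -0.001, 1.813]
wrist_force: [-2.0, 5.6, -3.0]
width: 0.0438
finger_force: 30.0
```

Call:
play_rows --translation '[[0,0,0.05],[0,0,0]]' --twist '[[0,0,0],[0,0,0]]' --gripper '[-1,-1]'

```text
time: 11.95
tool_pos: [0.5385, -0.1536, 0.4161]
ee_rot: [3.141, -0.001, 1.813]
wrist_force: [-0.7, 5.2, -2.5]
width: 0.0438
finger_force: 30.0
```

Call:
play_rows --translation '[[0,0,0]]' --twist '[[0,0,0]]' --gripper '[-1]'

```text
time: 12.05
tool_pos: [0.5386, -0.1536, 0.4161]
ee_rot: [3.142, -0.001, 1.813]
wrist_force: [-0.5, 4.6, -1.4]
width: 0.0438
finger_force: 30.0
```

Call:
play_rows --translation '[[0,0,0.05],[0,0,0]]' --twist '[[0,0,0],[0,0,0]]' --gripper '[-1,-1]'

```text
time: 12.25
tool_pos: [0.5386, -0.1536, 0.4141]
ee_rot: [3.141, -0.001, 1.813]
wrist_force: [-1.1, 5.5, -2.6]
width: 0.0442
finger_force: 30.0
```

Call:
play_rows --translation '[[0,0,0.05],[0,0,0]]' --twist '[[0,0,0],[0,0,0]]' --gripper '[-1,-1]'

```text
time: 12.45
tool_pos: [0.5386, -0.1536, 0.4122]
ee_rot: [3.141, -0.001, 1.813]
wrist_force: [-0.5, 4.5, -2.0]
width: 0.0435
finger_force: 30.0
```

Call:
play_rows --translation '[[0,0,0.05],[0,0,0]]' --twist '[[0,0,0],[0,0,0]]' --gripper '[-1,-1]'

```text
time: 12.65
tool_pos: [0.5386, -0.1536, 0.4102]
ee_rot: [3.141, -0.001, 1.813]
wrist_force: [-0.5, 5.0, -1.4]
width: 0.0437
finger_force: 30.0
```

Call:
play_rows --translation '[[0,0,0]]' --twist '[[0,0,0]]' --gripper '[-1]'

```text
time: 12.75
tool_pos: [0.5386, -0.1536, 0.4101]
ee_rot: [3.141, -0.001, 1.813]
wrist_force: [-1.5, 5.7, -2.2]
width: 0.044
finger_force: 30.0
```

Call:
play_rows --translation '[[0,0,0.05],[0,0,0]]' --twist '[[0,0,0],[0,0,0]]' --gripper '[-1,-1]'

```text
time: 12.95
tool_pos: [0.5386, -0.1536, 0.4082]
ee_rot: [3.141, -0.001, 1.813]
wrist_force: [-0.5, 6.5, -1.6]
width: 0.044
finger_force: 30.0
```

Call:
play_rows --translation '[[0,0,0.05],[0,0,0]]' --twist '[[0,0,0],[0,0,0]]' --gripper '[-1,-1]'

```text
time: 13.15
tool_pos: [0.5386, -0.1536, 0.4062]
ee_rot: [3.141, -0.001, 1.813]
wrist_force: [-1.8, 4.7, -1.2]
width: 0.0439
finger_force: 30.0
```

Call:
play_rows --translation '[[0,0,0.05],[0,0,0]]' --twist '[[0,0,0],[0,0,0]]' --gripper '[-1,-1]'

```text
time: 13.35
tool_pos: [0.5386, -0.1536, 0.4042]
ee_rot: [3.141, -0.001, 1.813]
wrist_force: [-1.0, 5.0, -1.9]
width: 0.0441
finger_force: 30.0
```

Call:
play_rows --translation '[[0,0,0]]' --twist '[[0,0,0]]' --gripper '[-1]'

```text
time: 13.45
tool_pos: [0.5386, -0.1536, 0.4042]
ee_rot: [3.141, -0.001, 1.813]
wrist_force: [-0.8, 5.3, -1.4]
width: 0.0439
finger_force: 30.0
```

Call:
play_rows --translation '[[0,0,0.05],[0,0,0]]' --twist '[[0,0,0],[0,0,0]]' --gripper '[-1,-1]'

```text
time: 13.65
tool_pos: [0.5386, -0.1536, 0.4022]
ee_rot: [3.141, -0.001, 1.813]
wrist_force: [-0.7, 5.1, -1.9]
width: 0.044
finger_force: 30.0
```

Call:
play_rows --translation '[[0,0,0.025],[0,0,0]]' --twist '[[0,0,0],[0,0,0]]' --gripper '[-1,-1]'

```text
time: 13.85
tool_pos: [0.5386, -0.1535, 0.4013]
ee_rot: [3.141, -0.001, 1.813]
wrist_force: [-1.6, 5.0, -1.4]
width: 0.0441
finger_force: 30.0
```

Call:
play_rows --translation '[[0,0,0.015],[0,0,0]]' --twist '[[0,0,0],[0,0,0]]' --gripper '[-1,-1]'

```text
time: 14.05
tool_pos: [0.5386, -0.1536, 0.4008]
ee_rot: [3.141, -0.001, 1.813]
wrist_force: [-0.6, 6.2, -1.1]
width: 0.0442
finger_force: 30.0
```

Call:
play_rows --translation '[[0,0,0]]' --twist '[[0,0,0]]' --gripper '[-1]'

```text
time: 14.15
tool_pos: [0.5386, -0.1536, 0.4008]
ee_rot: [3.141, -0.001, 1.813]
wrist_force: [-1.3, 5.5, -0.9]
width: 0.0437
finger_force: 30.0
```

Call:
play_rows --translation '[[0,0,0.01],[0,0,0]]' --twist '[[0,0,0],[0,0,0]]' --gripper '[-1,-1]'

```text
time: 14.35
tool_pos: [0.5386, -0.1535, 0.4005]
ee_rot: [3.141, -0.001, 1.813]
wrist_force: [-1.9, 5.2, -0.8]
width: 0.0439
finger_force: 30.0
```

Call:
play_rows --translation '[[0,0,0.01],[0,0,0]]' --twist '[[0,0,0],[0,0,0]]' --gripper '[-1,-1]'

```text
time: 14.55
tool_pos: [0.5386, -0.1535, 0.4001]
ee_rot: [3.141, -0.0, 1.813]
wrist_force: [-0.7, 5.5, -0.9]
width: 0.0437
finger_force: 30.0
```

Call:
play_rows --translation '[[0,0,0.01],[0,0,0]]' --twist '[[0,0,0],[0,0,0]]' --gripper '[-1,-1]'

```text
time: 14.75
tool_pos: [0.5386, -0.1535, 0.3999]
ee_rot: [3.141, -0.0, 1.813]
wrist_force: [-1.8, 5.6, 0.1]
width: 0.0439
finger_force: 30.0
```

Call:
play_rows --translation '[[0,0,0.01],[0,0,0]]' --twist '[[0,0,0],[0,0,0]]' --gripper '[-1,-1]'

```text
time: 14.95
tool_pos: [0.5385, -0.1535, 0.3998]
ee_rot: [3.141, -0.0, 1.813]
wrist_force: [-1.6, 5.0, -1.0]
width: 0.044
finger_force: 30.0
```

Call:
play_rows --translation '[[0,0,0.01],[0,0,0]]' --twist '[[0,0,0],[0,0,0]]' --gripper '[-1,-1]'

```text
time: 15.15
tool_pos: [0.5384, -0.1535, 0.3998]
ee_rot: [3.14, 0.0, 1.813]
wrist_force: [-3.1, 6.0, 1.4]
width: 0.0441
finger_force: 30.0
```

Call:
play_rows --translation '[[0,0,0]]' --twist '[[0,0,0]]' --gripper '[-1]'

```text
time: 15.25
tool_pos: [0.5384, -0.1535, 0.3998]
ee_rot: [3.14, 0.0, 1.813]
wrist_force: [-1.3, 5.4, 0.7]
width: 0.0443
finger_force: 30.0
```

Call:
play_rows --translation '[[0,0,0.01],[0,0,0]]' --twist '[[0,0,0],[0,0,0]]' --gripper '[-1,-1]'

```text
time: 15.45
tool_pos: [0.5384, -0.1535, 0.3997]
ee_rot: [3.14, 0.0, 1.813]
wrist_force: [-3.0, 5.9, 2.3]
width: 0.0437
finger_force: 30.0
```

Call:
play_rows --translation '[[0,0,0.01],[0,0,0]]' --twist '[[0,0,0],[0,0,0]]' --gripper '[-1,-1]'

```text
time: 15.65
tool_pos: [0.5383, -0.1534, 0.3996]
ee_rot: [3.14, 0.0, 1.813]
wrist_force: [-2.7, 5.9, 3.9]
width: 0.0437
finger_force: 30.0
```

Call:
play_rows --translation '[[0,0,0]]' --twist '[[0,0,0]]' --gripper '[-1]'

```text
time: 15.75
tool_pos: [0.5384, -0.1534, 0.3997]
ee_rot: [3.14, 0.001, 1.813]
wrist_force: [-2.4, 6.4, 2.5]
width: 0.0436
finger_force: 30.0
```

```bash
python3 - <<'E'
from h import *
o=robot.get_obs(); print(o['time'],o['tool_pos'],o['ee_rot'],o['wrist_force'],o['wrist_torque'])
im=snap('side'); o=robot.get_obs(); print(o['wrist_force'])
cv2.imwrite('pics/c5.png',cv2.resize(im[120:220,335:455,::-1],None,fx=6,fy=6,interpolation=cv2.INTER_CUBIC))
E
```

```text
15.75 [ 0.53835901 -0.15342378  0.39967319] [3.13986395e+00 5.06601956e-04 1.81291162e+00] [-2.44757414  6.37977471  2.4966582 ] [0.95822915 0.39600321 0.09628502]
[-3.34947466  7.0476796   2.63489   ]
```

View pics/c5.png

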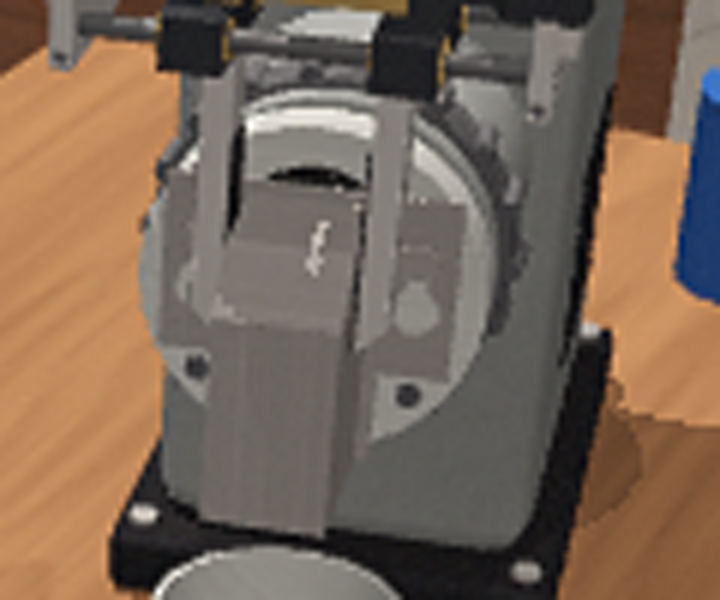

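The side crop shows both round openings now below the studs, with the right one centred near (416,305). The tool stopped dead at z = 0.3997 while the downward push rose to about 6 N, so the chute is home. I'll release and retreat upward.

Call:
play_rows --translation '[[0,0,0],[0,0,0],[0,0,0],[0,0,0],[0,0,0],[0,0,0]]' --twist '[[0,0,0],[0,0,0],[0,0,0],[0,0,0],[0,0,0],[0,0,0]]' --gripper '[0.5,0.5,0.5,0.5,0.5,0.5]'

```text
time: 16.4
tool_pos: [0.5385, -0.1541, 0.3974]
ee_rot: [-3.141, 0.0, 1.812]
wrist_force: [-0.4, -0.4, 0.4]
width: 0.071
finger_force: 0.0
```

Call:
play_rows --translation '[[0.04,0,-0.1],[0,0,-0.3],[0,0,-0.5],[0,0,-0.8],[0,0,-0.8],[0,0,-0.4],[0,0,0],[0,0,0]]' --twist '[[0,0,0],[0,0,0],[0,0,0],[0,0,0],[0,0,0],[0,0,0],[0,0,0],[0,0,0]]' --gripper '[0.5,0.5,0.5,0.5,0.5,0.5,0.5,0.5]'

```text
time: 17.2
tool_pos: [0.5381, -0.1523, 0.5139]
ee_rot: [-3.142, 0.0, 1.812]
wrist_force: [0.3, 0.8, -0.2]
width: 0.0704
finger_force: 0.0
```

```bash
python3 - <<'E'
from h import *
im=snap('side'); snap('scene')
cv2.imwrite('pics/c6.png',cv2.resize(im[120:220,335:455,::-1],None,fx=6,fy=6,interpolation=cv2.INTER_CUBIC))
for c in ('side','scene'):
  for n in ('chute_slots','chute_hood','catch_tin','spice_jar','paper_cup'): print(c,n,[(np.round(d['centre'],4).tolist(),round(d['score'],2)) for d in robot.spot_point(n,c)[:1]])
n=np.array([np.cos(1.8135),np.sin(1.8135),0]);y=np.array([-n[1],n[0],0]);P=np.array([.5464,-.185,.22])+.009*n
for k,l in dict(TL=(-.052,.022),TR=(.052,.022),BR=(.052,-.045),BL=(-.052,-.045)).items(): print(k,(px('side',P+l[0]*y+[0,0,l[1]])-[335,120]+.5)*6)
E
```

```text
side chute_slots [([0.5472, -0.1836, 0.2205], 0.74)]
side chute_hood [([0.5372, -0.1526, 0.2214], 0.63)]
side catch_tin [([0.5385, -0.1616, 0.0008], 0.87)]
side spice_jar [([0.7413, 0.1936, -0.0003], 0.88)]
side paper_cup [([0.4199, 0.0128, -0.0013], 0.86)]
scene chute_slots []
scene chute_hood [([0.5386, -0.1521, 0.217], 0.73)]
scene catch_tin [([0.5361, -0.1577, -0.0013], 0.72)]
scene spice_jar [([0.7406, 0.1981, -0.0001], 0.95)]
scene paper_cup [([0.4164, 0.0161, 0.0047], 0.83)]
TL [165. 171.]
TR [471. 207.]
BR [447. 387.]
BL [159. 345.]
```

View pics/c6.png

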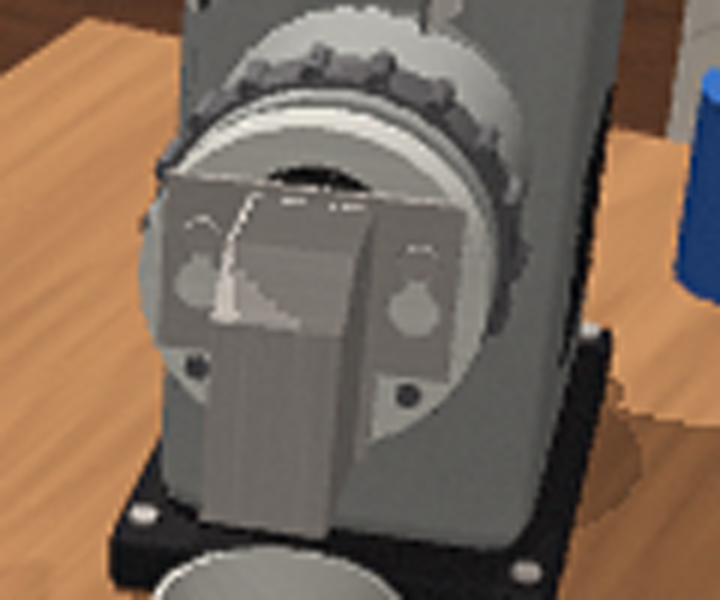

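The picture after release shows the chute hanging upright with both stud heads at the slot tops, near crop (203,225) and (420,252). Its ear corners are at the predicted home pixels, and the tin, jar and cup haven't moved, so I'm handing in.

```bash
python3 -c "
from bench import robot
print(robot.close_job())"
```

```text
the job is handed in; nothing more can be done
None
```

The chute is back on both studs and fully home, released with the catch tin, jar and cup still in place; the job was handed in at about 18 s of the 61 s allowed, and no verdict was returned.

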